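# Core and close a two-part plaster mould, then hold it shut

### The arm

A 6-joint arm with a two-finger parallel gripper is mounted at the origin on a cart in front of the work surface, level with it; the furniture and walls round the work are solid. World frame = base frame: x ahead of the robot, y to its left, z up, the work surface at z = 0. Lengths are in m, angles in rad, forces in N, time in s.
With the tool pointing down it reaches from about 0.35 to 0.925 m from the base axis. Payload 6.4 kg.
Tool frame: the origin (TCP) lies at the very end of the fingers, on their centre line; the grasp point (between the pads) lies behind it (arm.grasp_offset is the z of the grasp point in the tool frame, in m); z points along the fingers, x is the direction in which the jaws open and shut, and the axes are right-handed (so a half turn about z gives the same grasp; the last joint's range is limited). The gripper opens to 85 mm and grips with 20 to 120 N. Pads are 22 mm wide; open, the fingers measure 114 mm over their backs; the gripper's body (76 mm by 85 mm) begins 54 mm behind the grasp point. The pads swing forward as they close: fully open they stand 13 mm farther back than shut.
Start: joints at [-0.174, 0.245, 1.558, -0, 1.339, -0.174], TCP at [0.65, 0, 0.231] pointing down, gripper open.
Joint ranges: [-3.13, 3.13], [-1.02, 2.26], [0.13, 2.54], [-0.95, 4.09], [0.21, 2.88], [-2.74, 2.74]. Speed limits (rad/s): [2.57, 2.57, 3.14, 3.14, 3.14, 3.14].

### API

Orientations are given as a unit quaternion [w, x, y, z].
In Python, from rig import arm gives the robot as it stands.
- The arm moves only by the shell command python3 -m crank 'ROWS'. ROWS is JSON, a list of rows, each a list of 7 numbers: the closure, from 0 (fully open) to 1 (shut), then the shift along the tool's x, y, z in mm, then the turn, a rotation vector about the tool's x, y, z in rad. A call has exactly 10 rows; each row is the pose to reach, as a shift and turn from the pose commanded when the call began, along the tool's axes at that moment; what a row does not reach only later rows make up. A row lasts 1/12 s, in which the tool goes at most 41.7 mm and 7.16 degrees, less where a joint would pass 70% of its speed; a pose out of reach is approached as far as the arm can. A call with a gripper value outside its range is refused whole. The fingers move at their own pace and stop on an object; the grip force is fixed at half the most. Time passes only in rows, so rows that repeat a pose let the fingers close, or fill a call up. It gives the time, the measured TCP pose, the force and the opening at its end, in the units of the state.
- arm.sense(): the state, without advancing time (a new reading comes with each control period).
- arm.capture(name): name is "scene" or "side" or "wrist"; returns (picture, depth): 420x560x3 uint8, red, green, blue; 420x560 float32, m along the optical axis (not along the pixel's ray), 0 where there is no reading.
- arm.calibration(name): a dict with "fx", "fy", "cx", "cy" (pixels), "extrinsics" (4x4, takes a point from camera to world coordinates). Camera axes: x right, y down, z forward; pixel columns grow to the right and rows downward; lengths in m; the calibration is good to about 2 mm. A picture is of the moment at which its call begins: read the wrist's pose just before it. calibration takes no time and is no camera call; for the wrist camera it gives the pose at the moment of the call.
- arm.job_done(): hands the job in, once; it reports no verdict.
The state is a dict: "clock": time; "q": joint angles; "qd": joint speeds; "joint_efforts": joint torques, N m; "ee_pos": TCP position; "eef_rot": TCP orientation; "force": force on the tool from outside, world axes, zero at the start; "moment": the same for the moment, N m; "opening": opening from 0.0 (shut) to 1.0 (fully open).
Only numpy, scipy, OpenCV 4.12 (cv2) and the standard library are available. Lean on these libraries where they do the work, as an engineer would, in place of code of your own. Each camera call takes 0.05 s, during which the arm holds its last target. There are 200 camera calls.

### The job

Get the plaster mould ready for strapping: lay the metal core in its seats in the bottom half, then set the matching top half (the larger of the two, not the small one from another mould) squarely down on the bottom half's two brass dowels, pour gate over pour gate, until the joint is fully shut all round. Finish with the gripper still holding the top half pressed down on the bottom half, with a steady push of about 15 N; do not back off or let go at the end. Leave the small mould half and the mug where they are.

Things in the scene. Friction and masses are not known exactly. Their poses are not given: they have to be found in the camera images.
- mould_bottom: Bottom mould half, loose on the worktop: plaster block 150 x 96 x 36 mm, joint face up. Origin: centre of underside; x along its 150 mm length, y across, z up. Two brass dowels, 10 mm diameter, tapered tips, stand 13 mm above the joint face at (x, y) = (58, 0) and (-55, 30) mm. Half-funnel pour gate groove at its -x end. At the start the gate end points to the robot within 20 degrees.
- mould_top: Matching top half, loose, joint face down flat on the worktop, left or right of the bottom half. Plaster slab 150 x 96 x 30 mm plus a rib on its back, 58 mm high in all. 0.4 to 0.6 kg. Origin: centre of its underside; x along 150 mm, pour gate at -x, pointing to the robot within 20 degrees. Shut, its frame coincides with the bottom half's but 36 mm higher; fits only this way round.
- core: Core, loose on the worktop between robot and bottom half: aluminium bar 76 mm long (its y axis), square chamfered ends 16 x 16 mm, round middle 16 mm thick, about 50 g. Origin: centre of its underside, z up. At the start its y axis is within 25 degrees of world y. It fits its seats either way round.
- core_mid (a point): Centre of the core bar, 8 mm above its underside.
- core_seat (a point): On the bottom half, where core_mid lies when seated: middle, 35.5 mm above its underside. The core lies along the half's y, in a trough 20 mm wide (x), y from -39.5 to 39.5 mm, 8.5 mm deep, that crosses the cavity. The cavity (60 mm along x, 44 mm along y, 14 mm deep) leaves room for fingertips on both sides of the core's middle.
- mould_top_rib (a point): On the top half: the grip point, 48 mm above the joint face, 10 mm under the rib's top, close to the centre of mass in plan (x = 4, y = 0 of the half). The rib is 44 mm wide (y from -22 to 22 mm) with flat upright sides, 28 mm high and 92 mm long (x from -34 to 58 mm of the half), so nearer the end without the gate.
- mould_bottom_gate (a point): On the bottom half: middle of the upper edge of its gate end (x = -75, y = 0, z = 36 mm).
- mould_top_gate (a point): On the top half: middle of the lower edge of its gate end (x = -75, y = 0, z = 0). Dowel sockets in the underside: 12 mm wide, 14.5 mm deep, at (x, y) = (58, 0) and (-55, 30) mm of the half.
- mould_bottom_back (a point): On the bottom half: middle of the upper edge of the end without gate (x = 75, y = 0, z = 36 mm).
- mould_top_back (a point): On the top half: middle of the lower edge of the end without gate (x = 75, y = 0, z = 0).
- small_top: Top half of another, smaller mould, joint face down on the other side: 116 x 78 x 50 mm, rib 38 mm wide. Does not fit; leave it alone. Origin: centre of its underside.
- mug: Ivory cast mug, 105 mm high, at the back left. Bystander. Origin at its foot.
Mind the look-alikes: they are no part of the job. Several things have the shape of the core; the one meant has the colours described above.

How it is judged:
On the way, in this order (a step that is already met when the one before it is completed fails the run):
1. the core lies in its seats in the bottom half, level and down (horizontal distance between core_mid and core_seat below 0.004 m and z of core_mid in the frame of mould_bottom below 0.0375 m and angle between the y axis of core and the y axis of mould_bottom, either way round below 0.1 rad and angle between the z axis of core and the z axis of mould_bottom, either way round below 0.1 rad), for 0.3 s.
2. the top half is fully shut on the dowels over the core (all of step 1 and z of each of mould_top_gate, mould_top_back in the frame of mould_bottom below 0.0375 m and distance between mould_top_gate and mould_bottom_gate below 0.004 m and distance between mould_top_back and mould_bottom_back below 0.004 m), for 0.2 s.
At the end, for the whole second after the job is handed in: Core in its seats (within 4 mm, under 2 mm proud, parallel within 0.1 rad); top half shut on the bottom half the right way round (gap under 1.5 mm, ends within 4 mm); bottom half flat on the worktop; fingers still on the top half, halves pressed together with over 10 N in all (all of step 2 and height (world z) of mould_bottom below 0.006 m and angle between mould_bottom's own z axis and vertical below 0.05 rad and contact force between mould_top and mould_bottom above 10 N and contact force between the fingers and mould_top above 3 N); the arm keeps its last pose, push and grip.
It fails at once if the halves are rammed together with more than 90 N (contact force between mould_top and mould_bottom above 90 N).
It fails at once if the small mould half is moved more than 40 mm (distance of small_top from where it was at the start of the episode above 0.04 m).
It fails at once if the mug is moved more than 40 mm (distance of mug from where it was at the start of the episode above 0.04 m).
It also fails if it takes over 51 s, if anything falls off the work surface, if the arm or the gripper's body presses on something with over 40 N, if the wrist force passes 120 N, or if a joint passes its speed limit or range.

## Working session

There is one attempt and no reset: what is moved stays moved. The work goes in short steps, Python scripts to look and compute and a shell command to move; the robot and the scene stay as the last step left them, time stands still between calls to the robot, and variables do not carry over. Pictures are saved under pics/ and viewed, about 8 in all and at most 12, crops included, and the job is handed in when it is done.

```bash
ls; mkdir -p pics
cat > h.py <<'E'
import numpy as np,cv2
from rig import arm
def cap(n,f=None):
    c=arm.calibration(n); p,d=arm.capture(n)
    if f: cv2.imwrite('pics/'+f,p[:,:,::-1])
    return p,d,c
def pts(d,c):
    v,u=np.mgrid[:d.shape[0],:d.shape[1]]
    P=np.stack([(u-c['cx'])/c['fx']*d,(v-c['cy'])/c['fy']*d,d],-1)
    E=np.array(c['extrinsics']); return P@E[:3,:3].T+E[:3,3]
E
python3 - <<'E'
from h import *
print(arm.sense(),arm.grasp_offset)
a=cap('scene');b=cap('side')
cv2.imwrite('pics/scene.png',a[0][:,:,::-1]);cv2.imwrite('pics/side.png',b[0][:,:,::-1])
np.savez('s0.npz',sp=a[0],sd=a[1],ip=b[0],id=b[1])
for x in (a,b): print(x[2])
E
```

```text
pics
{'clock': 0.0, 'q': array([-1.74124315e-01,  2.45811285e-01,  1.55901870e+00,  8.63198180e-06,
        1.33871004e+00, -1.74111001e-01]), 'qd': array([-0.00222571, -0.00030229,  0.00145206, -0.00044723,  0.0019802 ,
       -0.00067521]), 'joint_efforts': array([ 6.17919522e-04, -4.29512215e+01, -3.26122355e+01, -1.30276699e-04,
        5.42047856e-03, -1.36905024e-05]), 'ee_pos': array([6.49438570e-01, 9.10326446e-05, 2.30179595e-01]), 'eef_rot': array([-1.72816318e-04,  9.99999526e-01, -7.65399652e-06, -9.58235709e-04]), 'force': array([-0.89474092, -1.79237303, -0.42010397]), 'moment': array([ 0.01822189, -0.03570063, -0.02054398]), 'opening': 0.9977097126633606} -0.0187
{'fx': 430.8860455807691, 'fy': 430.8860455807691, 'cx': 275.9430600701436, 'cy': 209.46772995770297, 'extrinsics': array([[ 0.79613806, -0.24953873,  0.55126637, -0.02004804],
       [-0.6049054 , -0.30422279,  0.73589262, -0.70130662],
       [-0.01592591, -0.91933613, -0.39315067,  0.44545663],
       [ 0.        ,  0.        ,  0.        ,  1.        ]])}
{'fx': 544.1657795687328, 'fy': 544.1657795687328, 'cx': 277.5919767414028, 'cy': 202.89220857399027, 'extrinsics': array([[ 0.96562556, -0.15469127,  0.20889685,  0.24401283],
       [-0.25930564, -0.51727614,  0.81558935, -1.06107961],
       [-0.0181072 , -0.84172205, -0.53960738,  0.79887311],
       [ 0.        ,  0.        ,  0.        ,  1.        ]])}
```

View pics/scene.png

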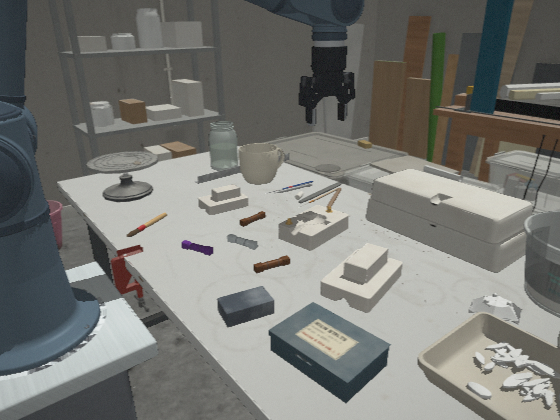

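View pics/side.png

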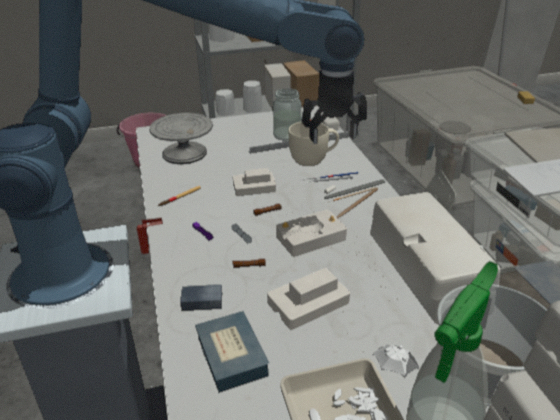

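Grey aluminium core is at scene (242,240) / side (241,233), with brown and purple look-alikes around it. The bottom half is at scene (313,228), the large top half at (362,275) on the right, and the small half at (222,198) on the left.

Run:
```python
from h import *
z=np.load('s0.npz')
for n,d,L in (('scene',z['sd'],[(242,240),(313,228),(362,275),(222,198)]),('side',z['id'],[(241,233),(311,232),(310,295),(254,182)])):
    P=pts(d,arm.calibration(n))
    for u,v in L: print(n,u,v,P[v,u].round(3))
p,d,c=cap('wrist','w0.png'); print(c['extrinsics'].round(3),c['fx'],c['cx'],c['cy'])
np.savez('w0.npz',p=p,d=d,E=c['extrinsics'])
```

```text
scene 242 240 [0.425 0.019 0.013]
scene 313 228 [ 0.555 -0.068  0.036]
scene 362 275 [ 0.485 -0.274  0.043]
scene 222 198 [0.498 0.225 0.031]
side 241 233 [0.425 0.017 0.015]
side 311 232 [ 0.582 -0.056  0.037]
side 310 295 [ 0.509 -0.276  0.046]
side 254 182 [0.507 0.228 0.028]
[[ 1.    -0.001 -0.002  0.65 ]
 [-0.001 -0.944 -0.329  0.083]
 [-0.002  0.329 -0.944  0.372]
 [ 0.     0.     0.     1.   ]] 303.5741603324792 277.36879083503607 215.7209887540433
```

View pics/w0.png

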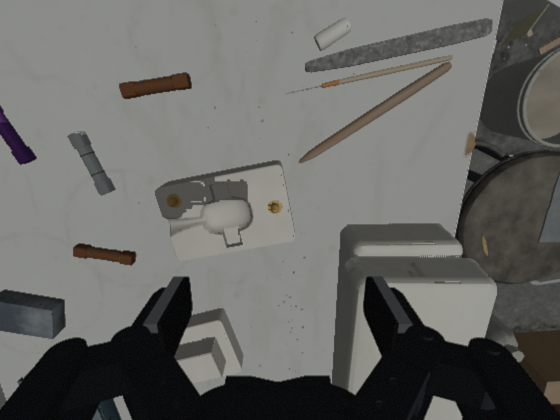

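The wrist view shows the core centred near (92,162), and the bottom half with dowels at (174,200) and (275,207), gate to the left. The top half is partly visible at (205,360). I'll measure all of them.

```bash
cat >> h.py <<'E'
def ray(uv,c,z):
    uv=np.atleast_2d(uv).astype(float);E=np.array(c['extrinsics'])
    D=np.c_[(uv[:,0]-c['cx'])/c['fx'],(uv[:,1]-c['cy'])/c['fy'],np.ones(len(uv))]@E[:3,:3].T
    return E[:3,3]+D*((z-E[2,3])/D[:,2])[:,None]
def rect(d,c,z0,z1,z,ctr,r):
    P=pts(d,c); m=(P[...,2]>z0)&(P[...,2]<z1)&(np.hypot(P[...,0]-ctr[0],P[...,1]-ctr[1])<r)&(d>0)
    m=cv2.morphologyEx(m.astype(np.uint8),cv2.MORPH_OPEN,np.ones((3,3)))
    cs,_=cv2.findContours(m,cv2.RETR_EXTERNAL,cv2.CHAIN_APPROX_NONE)
    if not cs: return None
    k=max(cs,key=cv2.contourArea)[:,0]; W=ray(k,c,z)
    (cx,cy),(w,h),a=cv2.minAreaRect((W[:,:2]*1000).astype(np.float32))
    if w<h: w,h,a=h,w,a+90
    return np.round([cx,cy,w,h,(a+90)%180-90],1), np.median(P[m>0][:,2]).round(4)
def brass(p,c,z,ctr=None):
    H=cv2.cvtColor(p,cv2.COLOR_RGB2HSV); m=cv2.inRange(H,(15,110,60),(32,255,255))
    n,l,s,g=cv2.connectedComponentsWithStats(m)
    return [(s[i,4],g[i].round(1),(ray(g[i],c,z)[0]*1000).round(1)) for i in range(1,n) if s[i,4]>15]
E
python3 - <<'E'
from h import *
z=np.load('s0.npz');w=np.load('w0.npz')
cw=arm.calibration('wrist');cw['extrinsics']=w['E']
V=[('wrist',w['p'],w['d'],cw),('scene',z['sp'],z['sd'],arm.calibration('scene')),('side',z['ip'],z['id'],arm.calibration('side'))]
for n,p,d,c in V:
    print(n,'bottom',rect(d,c,.03,.042,.036,(.565,-.06),.12))
    print(n,'core',rect(d,c,.006,.022,.014,(.427,.018),.06))
    print(n,'topslab',rect(d,c,.022,.038,.030,(.497,-.274),.12))
    print(n,'toprib',rect(d,c,.05,.066,.058,(.497,-.274),.12))
    print(n,'small',rect(d,c,.045,.055,.05,(.503,.225),.12))
    print(brass(p,c,.046))
E
```

```text
wrist bottom (array([589.2, -32.6, 149.1,  96.1,  11.1]), np.float64(0.0353))
wrist core (array([429.2,  24. ,  76. ,  20.2, -71.3]), np.float64(0.0142))
wrist topslab (array([ 549.8, -237.1,  100.2,   77.6,  -73.1]), np.float64(0.0295))
wrist toprib (array([ 546.3, -237. ,   51.1,   48.6,   16.2]), np.float64(0.0574))
wrist small None
[(np.int32(63), array([330.6,  83.4]), array([701.8, 108. ,  46. ])), (np.int32(125), array([173.2, 200.3]), array([532.4, -12. ,  46. ])), (np.int32(122), array([274.3, 206.5]), array([645.6, -19.3,  46. ]))]
scene bottom (array([583.8, -38.3, 157.9, 102.2,  11.3]), np.float64(0.0359))
scene core (array([422.2,  18.6,  87.7,  28.9, -71.1]), np.float64(0.0136))
scene topslab (array([ 507.4, -255.1,  160. ,   99.9,   16.1]), np.float64(0.03))
scene toprib (array([ 518.1, -252.5,  102.4,   48. ,   16.5]), np.float64(0.0579))
scene small (array([514.5, 235.4,  70.9,  47.6,  -4.1]), np.float64(0.0497))
[(np.int32(44), array([469.3,  89.3]), array([2696.1,  824.1,   46. ])), (np.int32(16), array([495.5, 141.9]), array([1527.9,   37.4,   46. ])), (np.int32(19), array([328.9, 209.1]), array([637.7, -30.9,  46. ])), (np.int32(21), array([288.8, 221.8]), array([520.2, -26.5,  46. ]))]
side bottom (array([588.3, -35.7, 154.5, 105.9,  11. ]), np.float64(0.038))
side core (array([425.8,  21. ,  88.2,  21.5, -70.5]), np.float64(0.0164))
side topslab (array([ 511.7, -254.9,  156. ,  105.1,   16. ]), np.float64(0.0321))
side toprib (array([ 522.4, -251.8,   98.5,   52.3,   16.5]), np.float64(0.0599))
side small (array([521.8, 239.2,  64. ,  51.1, -16.8]), np.float64(0.0519))
[(np.int32(128), array([525.8,  97.1]), array([1575.6,  502.5,   46. ])), (np.int32(51), array([187.9, 191.8]), array([320.6, 198.3,  46. ])), (np.int32(17), array([284.9, 224.7]), array([527. , -22.3,  46. ]))]
```

```bash
python3 -m crank '[[0.45,-32,-3.5,15,0,0,-0.05],[0.45,-70,-7,30,0,0,-0.1],[0.45,-110,-11,48,0,0,-0.2],[0.45,-150,-16,65,0,0,-0.3],[0.45,-190,-20,85,0,0,-0.326],[0.45,-221,-24,110,0,0,-0.326],[0.45,-221,-24,130,0,0,-0.326],[0.45,-221,-24,130,0,0,-0.326],[0.45,-221,-24,130,0,0,-0.326],[0.45,-221,-24,130,0,0,-0.326]]'
python3 - <<'E'
from h import *
p,d,c=cap('wrist','w1.png'); s=arm.sense();print(s['ee_pos'],s['eef_rot'],s['opening'])
print('core',rect(d,c,.006,.022,.014,(.427,.018),.06))
E
```

```text
clock: 0.98
ee_pos: [0.4311, 0.0235, 0.1031]
eef_rot: [0.001, 0.987, 0.162, 0.001]
force: [0.2, -0.2, 0.5]
opening: 0.552
[0.43154824 0.02345052 0.1034274 ] [7.09880193e-04 9.86749280e-01 1.62240350e-01 1.85010932e-03] 0.5512158855240271
core (array([426.3,  23.6,  77.7,  15.9, -71.4]), np.float64(0.0147))
```

View pics/w1.png

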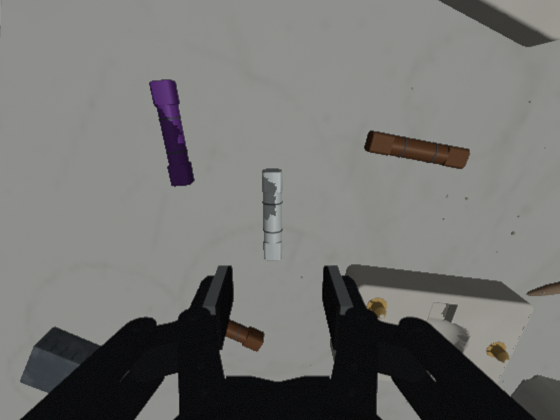

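The core (272,215) lies parallel between the fingers, about 3 mm to the left of centre. Descend and grip.

```bash
python3 -m crank '[[0.45,-2.5,0,25,0,0,0],[0.45,-2.5,0,50,0,0,0],[0.45,-2.5,0,75,0,0,0],[0.45,-2.5,0,90,0,0,0],[0.45,-2.5,0,96,0,0,0],[0.45,-2.5,0,96,0,0,0],[0.45,-2.5,0,96,0,0,0],[0.6,-2.5,0,96,0,0,0],[1,-2.5,0,96,0,0,0],[1,-2.5,0,96,0,0,0]]'
python3 -m crank '[[1,0,0,0,0,0,0],[1,0,0,0,0,0,0],[1,0,0,0,0,0,0],[1,0,0,0,0,0,0],[1,0,0,-20,0,0,0],[1,0,0,-45,0,0,0],[1,0,0,-75,0,0,0],[1,0,0,-90,0,0,0],[1,0,0,-96,0,0,0],[1,0,0,-96,0,0,0]]'
```

```text
clock: 1.87
ee_pos: [0.428, 0.023, 0.0067]
eef_rot: [0.0, 0.987, 0.162, 0.001]
force: [-1.6, 0.0, 5.9]
opening: 0.168
clock: 2.7
ee_pos: [0.4279, 0.023, 0.1031]
eef_rot: [0.001, 0.987, 0.162, 0.002]
force: [0.4, 0.3, -0.6]
opening: 0.166
```

```bash
python3 -m crank '[[1,22,17,0,0,0,0.03],[1,44,34,0,0,0,0.06],[1,68,52,0,0,0,0.09],[1,92,71,0,0,0,0.131],[1,116,89,0,0,0,0.131],[1,130,100,0,0,0,0.131],[1,135,104,0,0,0,0.131],[1,135,104,0,0,0,0.131],[1,135,104,0,0,0,0.131],[1,135,104,0,0,0,0.131]]'
python3 - <<'E'
from h import *
s=arm.sense();p,d,c=cap('wrist','w2.png');print(s['ee_pos'],s['eef_rot'],s['opening'],s['force'])
print('bottom',rect(d,c,.03,.042,.036,(.589,-.033),.12),brass(p,c,.047))
z=s['ee_pos'][2];print('core',rect(d,c,z-.02,z+.025,z+.01,(.589,-.033),.05))
np.savez('w2.npz',p=p,d=d,E=c['extrinsics'])
E
```

```text
clock: 3.53
ee_pos: [0.5861, -0.0314, 0.1002]
eef_rot: [-0.0, 0.995, 0.098, -0.001]
force: [-0.2, -0.4, -1.2]
opening: 0.156
[ 0.58613831 -0.03140846  0.10022834] [-4.46523026e-04  9.95232871e-01  9.75186833e-02 -1.19986395e-03] 0.1563251476265576 [-0.20139606 -0.3718315  -1.17867829]
bottom (array([588.5, -32.8, 148.3,  95.3,  11.1]), np.float64(0.0354)) [(np.int32(195), array([488. ,  60.3]), array([683.6, 100.2,  47. ])), (np.int32(367), array([202.9, 194.3]), array([531.1, -11.5,  47. ])), (np.int32(322), array([360., 234.]), array([641.5, -18.7,  47. ]))]
core (array([583.4, -28.7,  76.9,  43.1, -58.7]), np.float64(0.1085))
```

View pics/w2.png

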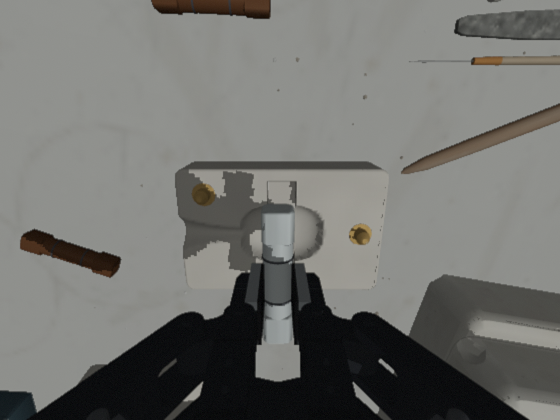

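The core is held square (x≈278, rows 205–345), above the trough notch at (281,190). I'll measure its offset along the fingers.

Run:
```python
from h import *
from scipy.spatial.transform import Rotation as R
w=np.load('w2.npz');c=arm.calibration('wrist');c['extrinsics']=w['E']
P=pts(w['d'],c);t=np.array([.58614,-.03141,.10023]);q=[-4.465e-4,.99523,.09752,-.0012]
Rm=R.from_quat(q[1:]+q[:1]).as_matrix()
T=((P-t)@Rm)*1000
for v in list(range(198,216,2))+list(range(255,266,2))+list(range(296,362,4)): print(v,T[v,278].round(1),end=';')
print()
for v in (215,225,320):
  print(v,[(u,*T[v,u].round(1)) for u in range(258,300,3)])
# trough: points at z~.027-.03 world
m=(P[...,2]>.022)&(P[...,2]<.0315);k=m[170:205,255:310];print(k.sum(),np.median(P[170:205,255:310][k],0))
```

```text
198 [ -0.  -22.5  71.6];200 [ -0.  -20.5  73.1];202 [ -0.  -18.9  73.2];204 [ -0.1 -38.4   4.3];206 [ -0.1 -38.3   1.5];208 [ -0.2 -38.5  -2.5];210 [ -0.2 -38.3  -4.9];212 [ -0.2 -38.   -7.2];214 [ -0.2 -37.7  -9.1];255 [ -0.2 -15.8  -7.4];257 [ -0.2 -16.  -10. ];259 [ -0.2 -13.7  -7.6];261 [ -0.2 -12.9  -8. ];263 [ -0.2 -12.2  -8.9];265 [ -0.2 -11.   -8.8];296 [-0.2  6.4 -9.4];300 [-0.2  9.6 -8.2];304 [-0.2 11.5 -8.9];308 [-0.2 14.2 -8.5];312 [-0.2 16.7 -8.5];316 [-0.2 19.6 -8. ];320 [-0.2 21.9 -8.3];324 [-0.2 24.1 -8.8];328 [-0.2 27.5 -7.8];332 [-0.2 28.9 -9.2];336 [-0.2 32.6 -8. ];340 [ -0.2  33.4 -10.1];344 [ -0.  135.6 100. ];348 [ -0.  140.3  99.7];352 [-1.000e-01  1.451e+02  9.960e+01];356 [-1.000e-01  1.513e+02  1.007e+02];360 [-1.000e-01  1.564e+02  1.007e+02];
215 [(258, np.float64(-15.2), np.float64(-7.9), np.float64(75.7)), (261, np.float64(-8.2), np.float64(-36.4), np.float64(-6.6)), (264, np.float64(-6.7), np.float64(-36.9), np.float64(-8.3)), (267, np.float64(-5.3), np.float64(-37.0), np.float64(-8.4)), (270, np.float64(-3.9), np.float64(-36.9), np.float64(-8.1)), (273
[... 1610 characters left out ...]
np.float64(-6.0), np.float64(21.2), np.float64(-9.3)), (270, np.float64(-4.4), np.float64(22.0), np.float64(-8.3)), (273, np.float64(-2.8), np.float64(21.9), np.float64(-8.3)), (276, np.float64(-1.3), np.float64(21.7), np.float64(-8.6)), (279, np.float64(0.3), np.float64(21.5), np.float64(-8.8)), (282, np.float64(1.9), np.float64(21.7), np.float64(-8.6)), (285, np.float64(3.5), np.float64(20.9), np.float64(-9.6)), (288, np.float64(5.1), np.float64(21.4), np.float64(-8.9)), (291, np.float64(6.8), np.float64(23.0), np.float64(-6.9)), (294, np.float64(6.5), np.float64(0.8), np.float64(-35.2)), (297, np.float64(7.7), np.float64(-0.5), np.float64(-36.9))]
643 [ 0.58335404 -0.00482307  0.02694178]
```

```bash
python3 -m crank '[[1,0,0,10,0,0,0],[1,0,0,20,0,0,0],[1,0,0,30,0,0,0],[1,0,0,40,0,0,0],[1,0,0,46,0,0,0],[1,0,0,46,0,0,0],[1,0,0,46,0,0,0],[1,0,0,46,0,0,0],[1,0,0,46,0,0,0],[1,0,0,46,0,0,0]]'
python3 - <<'E'
from h import *
s=arm.sense();p,d,c=cap('wrist','w3.png');print(s['ee_pos'],s['eef_rot'],s['opening'],s['force'])
print('bottom',rect(d,c,.03,.042,.036,(.589,-.033),.12))
E
```

```text
clock: 4.42
ee_pos: [0.5884, -0.0322, 0.056]
eef_rot: [0.0, 0.995, 0.097, 0.001]
force: [0.1, -0.6, -0.0]
opening: 0.165
[ 0.5883594  -0.03221668  0.0559562 ] [2.20133495e-04 9.95250999e-01 9.73397190e-02 6.16656755e-04] 0.16450987708379528 [ 0.08484897 -0.55778447 -0.03409912]
bottom (array([588.2, -30.8, 148.1,  92.8,  11.1]), np.float64(0.0354))
```

```bash
python3 -m crank '[[1,0.3,0.6,4,0,0,0],[1,0.3,0.6,8,0,0,0],[1,0.3,0.6,11,0,0,0],[1,0.3,0.6,14,0,0,0],[1,0.3,0.6,16,0,0,0],[1,0.3,0.6,18,0,0,0],[1,0.3,0.6,19.5,0,0,0],[1,0.3,0.6,20.5,0,0,0],[1,0.3,0.6,20.5,0,0,0],[1,0.3,0.6,20.5,0,0,0]]'
```

```text
clock: 5.3
ee_pos: [0.5882, -0.0326, 0.0348]
eef_rot: [0.0, 0.995, 0.097, -0.0]
force: [0.8, 0.5, -1.3]
opening: 0.161
```

```bash
python3 -m crank '[[0.74,0,0,0,0,0,0],[0.74,0,0,0,0,0,0],[0.74,0,0,0,0,0,0],[0.74,0,0,0,0,0,0],[0.74,0,0,-15,0,0,0],[0.74,0,0,-35,0,0,0],[0.74,0,0,-60,0,0,0],[0.6,0,0,-90,0,0,0],[0.5,0,0,-110,0,0,0],[0.3,0,0,-120,0,0,0]]'
python3 - <<'E'
from h import *
s=arm.sense();p,d,c=cap('wrist','w4.png');print(s['ee_pos'],s['eef_rot'],s['opening'],s['force'])
print('bottom',rect(d,c,.03,.0395,.036,(.589,-.033),.12))
print('core',rect(d,c,.0405,.05,.0435,(.589,-.033),.042),brass(p,c,.047))
E
```

```text
clock: 6.13
ee_pos: [0.59, -0.033, 0.1585]
eef_rot: [0.001, 0.995, 0.097, 0.003]
force: [0.3, -0.5, -0.7]
opening: 0.623
[ 0.5899892  -0.03297021  0.15851245] [9.25572112e-04 9.95241177e-01 9.74017573e-02 2.65358621e-03] 0.6234217663518248 [ 0.25526025 -0.50107935 -0.7395622 ]
bottom (array([588.6, -33. , 148.6,  95.4,  11.1]), np.float64(0.0353))
core (array([587.4, -31.7,  74.4,  14.8, -78.6]), np.float64(0.0425)) [(np.int32(111), array([439.4,  67. ]), array([688.4, 102.1,  47. ])), (np.int32(236), array([213.2, 174.4]), array([530.9, -12.4,  47. ])), (np.int32(204), array([339. , 206.5]), array([642.5, -19.6,  47. ]))]
```

View pics/w4.png

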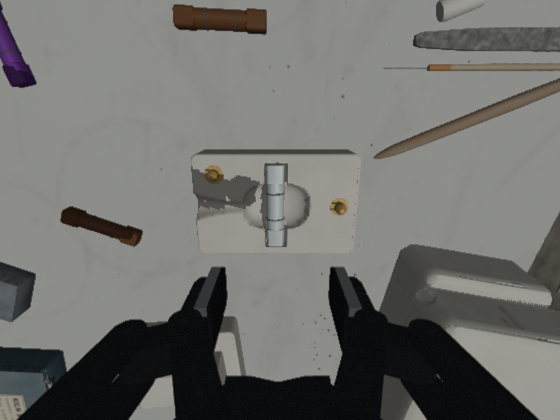

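The core is seated along the trough (276,163–246) and parallel within 0.5°. Next I go over the top half and turn the jaws across its rib.

```bash
python3 -m crank '[[0,-11,20,-10,0,0,0.12],[0,-23,40,-20,0,0,0.24],[0,-35,61,-25,0,0,0.36],[0,-47,82,-30,0,0,0.48],[0,-59,103,-30,0,0,0.6],[0,-71,124,-30,0,0,0.72],[0,-83,145,-30,0,0,0.84],[0,-95,166,-30,0,0,0.96],[0,-106,186,-30,0,0,1.08],[0,-115,202,-30,0,0,1.2]]'
python3 -m crank '[[0,0,0,0,0,0,0.12],[0,0,0,0,0,0,0.24],[0,0,0,0,0,0,0.287],[0,0,0,0,0,0,0.287],[0,0,0,0,0,0,0.287],[0,0,0,0,0,0,0.287],[0,0,0,0,0,0,0.287],[0,0,0,0,0,0,0.287],[0,0,0,0,0,0,0.287],[0,0,0,0,0,0,0.287]]'
python3 - <<'E'
from h import *
s=arm.sense();p,d,c=cap('wrist','w5.png');print(s['ee_pos'],s['eef_rot'],s['opening'],s['q'])
C=(.512,-.254)
print('slab',rect(d,c,.024,.034,.030,C,.12),'rib',rect(d,c,.052,.064,.058,C,.12),'all',rect(d,c,.024,.064,.03,C,.12))
print('bottom',rect(d,c,.03,.0395,.036,(.589,-.033),.12))
np.savez('w5.npz',p=p,d=d,E=c['extrinsics'])
E
```

```text
clock: 7.02
ee_pos: [0.5133, -0.2541, 0.183]
eef_rot: [-0.0, 0.875, -0.485, -0.001]
force: [-0.3, -1.3, -1.4]
opening: 0.997
clock: 7.85
ee_pos: [0.5146, -0.253, 0.1848]
eef_rot: [-0.0, 0.799, -0.602, 0.0]
force: [0.1, -0.7, 0.2]
opening: 1.001
[ 0.51459282 -0.25300767  0.18478587] [-4.95868844e-06  7.98589931e-01 -6.01875503e-01  1.56694183e-05] 1.0008108214230316 [-6.54610179e-01  1.14204459e-01  1.79558393e+00  1.08067225e-05
  1.23177301e+00  6.37081338e-01]
slab (array([ 513.5, -252. ,  149. ,   95.1,   16.3]), np.float64(0.0293)) rib (array([ 525.1, -248.6,   90.9,   43.2,   16.3]), np.float64(0.0573)) all (array([ 513.5, -252. ,  149. ,   95.1,   16.3]), np.float64(0.0298))
bottom (array([573.9, -41.8, 115.9,  93.4,  11.2]), np.float64(0.035))
```

View pics/w5.png

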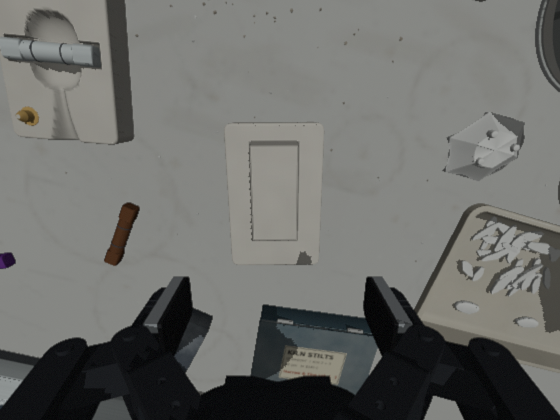

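The large top half is centred at (275,193), gate end toward the robot (rib offset to the far end). Descend and grip the rib.

```bash
python3 -m crank '[[0,-1.3,-3.3,25,0,0,-0.005],[0,-1.3,-3.3,50,0,0,-0.005],[0,-1.3,-3.3,75,0,0,-0.005],[0,-1.3,-3.3,100,0,0,-0.005],[0,-1.3,-3.3,120,0,0,-0.005],[0,-1.3,-3.3,135,0,0,-0.005],[0,-1.3,-3.3,145,0,0,-0.005],[0,-1.3,-3.3,150,0,0,-0.005],[0.2,-1.3,-3.3,150,0,0,-0.005],[0.4,-1.3,-3.3,150,0,0,-0.005]]'
python3 -m crank '[[1,0,0,0,0,0,0],[1,0,0,0,0,0,0],[1,0,0,0,0,0,0],[1,0,0,0,0,0,0],[1,0,0,0,0,0,0],[1,0,0,0,0,0,0],[1,0,0,0,0,0,0],[1,0,0,0,0,0,0],[1,0,0,0,0,0,0],[1,0,0,0,0,0,0]]'
python3 - <<'E'
from h import *
s=arm.sense();p,d,c=cap('wrist','w6.png');print(s['ee_pos'],s['eef_rot'],s['opening'],s['q'])
C=(.512,-.254)
print('slab',rect(d,c,.024,.034,.030,C,.12),'rib',rect(d,c,.052,.064,.058,C,.12))
E
```

```text
clock: 8.73
ee_pos: [0.5179, -0.2513, 0.0355]
eef_rot: [0.0, 0.8, -0.6, 0.001]
force: [0.1, -0.1, 0.5]
opening: 0.747
clock: 9.57
ee_pos: [0.5184, -0.2515, 0.0364]
eef_rot: [-0.0, 0.8, -0.6, 0.001]
force: [0.3, 0.6, 6.7]
opening: 0.5
[ 0.51844396 -0.25153405  0.03638232] [-1.58086176e-04  7.99972716e-01 -6.00035087e-01  1.23418268e-03] 0.5004006900935684 [-6.48531841e-01  3.30246197e-01  1.85037696e+00  4.01397149e-04
  9.58502776e-01  6.38328960e-01]
slab (array([ 543.9, -245.8,   94.4,   87.6,  -73.8]), np.float64(0.0293)) rib (array([ 527.2, -250.4,   90.2,   71.2,   16. ]), np.float64(0.0573))
```

```bash
python3 -m crank '[[1,0,0,-5,0,0,0],[1,0,0,-15,0,0,0],[1,0,0,-27,0,0,0],[1,0,0,-40,0,0,0],[1,0,0,-54,0,0,0],[1,0,0,-68,0,0,0],[1,0,0,-82,0,0,0],[1,0,0,-92,0,0,0],[1,0,0,-98,0,0,0],[1,0,0,-100,0,0,0]]'
python3 -m crank '[[1,-15,-10,0,0,0,0.01],[1,-35,-25,0,0,0,0.02],[1,-58,-41,0,0,0,0.03],[1,-82,-58,0,0,0,0.04],[1,-107,-75,0,0,0,0.05],[1,-132,-93,0,0,0,0.06],[1,-155,-109,0,0,0,0.07],[1,-173,-122,0,0,0,0.08],[1,-184,-130,0,0,0,0.089],[1,-190,-133.5,0,0,0,0.089]]'
python3 -m crank '[[1,0,0,0,0,0,0],[1,0,0,0,0,0,0],[1,0,0,0,0,0,0],[1,0,0,0,0,0,0],[1,0,0,0,0,0,0],[1,0,0,0,0,0,0],[1,0,0,0,0,0,0],[1,0,0,0,0,0,0],[1,0,0,0,0,0,0],[1,0,0,0,0,0,0]]'
python3 - <<'E'
from h import *
s=arm.sense();print(s['ee_pos'],s['eef_rot'],s['opening'],s['force'],s['moment'])
p,d,c=cap('wrist','w7.png');b=cap('scene');e=cap('side')
np.savez('w7.npz',p=p,d=d,E=c['extrinsics'],sp=b[0],sd=b[1],ip=e[0],id=e[1])
cv2.imwrite('pics/w7b.png',np.hstack([cv2.resize(p,(400,300)),cv2.resize(b[0][130:340,200:480],(400,300))])[:,:,::-1])
E
```

```text
clock: 10.45
ee_pos: [0.518, -0.2513, 0.1365]
eef_rot: [0.0, 0.8, -0.6, 0.001]
force: [-0.8, -0.2, -4.3]
opening: 0.5
clock: 11.28
ee_pos: [0.5922, -0.0291, 0.134]
eef_rot: [0.0, 0.773, -0.634, -0.001]
force: [0.4, -0.7, -3.4]
opening: 0.5
clock: 12.12
ee_pos: [0.5923, -0.0312, 0.1348]
eef_rot: [0.0, 0.772, -0.635, 0.0]
force: [0.1, -0.3, -3.7]
opening: 0.502
[ 0.59233027 -0.03118768  0.13481844] [ 1.19416011e-05  7.72497264e-01 -6.35018092e-01  1.08533581e-05] 0.5016751090257816 [ 0.07657136 -0.3214696  -3.69520777] [ 0.02315558 -0.07287163 -0.02545361]
```

View pics/w7b.png

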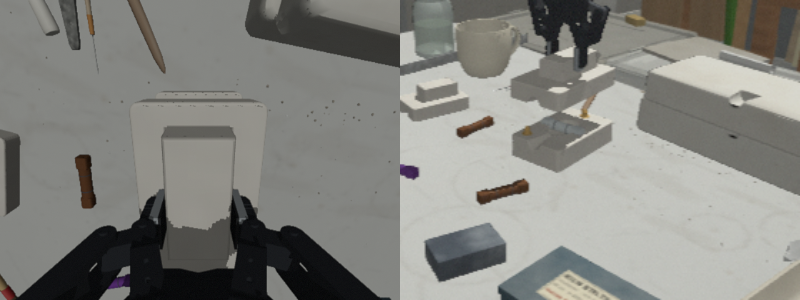

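The top half is held level above the bottom half. I'll measure its pose in the hand and the tilt.

```bash
cat > inhand.py <<'E'
from h import *
from scipy.spatial.transform import Rotation as R
def inhand(d,c,t,q):
    Rm=R.from_quat([*q[1:],q[0]]).as_matrix()
    T=((pts(d,c)-t)@Rm)*1000   # tool frame mm
    out={}
    for n,zlo,zhi,zc in (('slab',0,12,6.4),('rib',-28,-14,-21.6)):
        m=(T[...,2]>zlo)&(T[...,2]<zhi)&(abs(T[...,0])<70)&(T[...,1]<-15)&(T[...,1]>-100)&(d>0)
        A=T[m];k=np.linalg.lstsq(np.c_[A[:,0],A[:,1],np.ones(len(A))],A[:,2],rcond=None)[0]
        print(n,len(A),'plane',k.round(4),'z',np.median(A[:,2]).round(1))
        for y0 in range(-70,-15,10):
            a=A[(A[:,1]>y0)&(A[:,1]<y0+10)]
            if len(a)>20: print('  y',y0,'x',np.percentile(a[:,0],[.5,99.5]).round(1))
        for x0 in (-40,-20,0,20,40) if n=='slab' else (-15,-5,5,15):
            a=A[abs(A[:,0]-x0)<5]
            if len(a)>20: print('  x',x0,'ymin',np.percentile(a[:,1],.5).round(1))
E
python3 - <<'E'
from inhand import *
w=np.load('w7.npz');c=arm.calibration('wrist');c['extrinsics']=w['E']
inhand(w['d'],c,np.array([.59233,-.03119,.13482]),[0,.772497,-.635018,0])
E
```

```text
slab 12778 plane [-3.0000e-04 -3.4000e-03  6.9504e+00] z 7.2
  y -70 x [-44.9  48.2]
  y -60 x [-45.5  48.7]
  y -50 x [-45.6  49. ]
  y -40 x [-45.8  49. ]
  y -30 x [-45.8  49. ]
  y -20 x [-45.7  48.9]
  x -40 ymin -69.5
  x -20 ymin -69.8
  x 0 ymin -69.8
  x 20 ymin -69.7
  x 40 ymin -69.6
rib 8446 plane [ 7.0000e-04 -3.0300e-02 -2.1667e+01] z -20.8
  y -60 x [-19.8  23.2]
  y -50 x [-19.8  23.2]
  y -40 x [-19.9  23.2]
  y -30 x [-19.9  23.1]
  y -20 x [-20.   23.2]
  x -15 ymin -52.8
  x -5 ymin -52.7
  x 5 ymin -52.8
  x 15 ymin -52.7
```

Run:
```python
from h import *
for f,rows in (('w7.png',(285,295,310,330,350)),('w2.png',(270,290,310,330,350)),('w5.png',(290,310,330,350)),('w4.png',(290,310,330,350))):
    g=cv2.imread('pics/'+f,0)
    for v in rows:
        dk=np.where(g[v]<45)[0]; L=dk[dk<278];Rr=dk[dk>278]
        # outer / inner dark extents in window
        print(f,v,'inner',L.max(),Rr.min(),(L.max()+Rr.min())/2,'outer',L[L>90].min(),Rr[Rr<470].max(),(L[L>90].min()+Rr[Rr<470].max())/2)
```

```text
w7.png 285 inner 230 324 277.0 outer 127 350 238.5
w7.png 295 inner 231 323 277.0 outer 200 355 277.5
w7.png 310 inner 232 323 277.5 outer 190 365 277.5
w7.png 330 inner 231 324 277.5 outer 124 430 277.0
w7.png 350 inner 223 332 277.5 outer 102 453 277.5
w2.png 270 inner 263 291 277.0 outer 96 295 195.5
w2.png 290 inner 264 291 277.5 outer 234 321 277.5
w2.png 310 inner 263 292 277.5 outer 225 330 277.5
w2.png 330 inner 262 293 277.5 outer 157 397 277.0
w2.png 350 inner 255 300 277.5 outer 128 428 278.0
w5.png 290 inner 189 365 277.0 outer 158 396 277.0
w5.png 310 inner 277 279 278.0 outer 142 414 278.0
w5.png 330 inner 277 330 303.5 outer 121 434 277.5
w5.png 350 inner 277 279 278.0 outer 91 469 280.0
w4.png 290 inner 225 329 277.0 outer 191 364 277.5
w4.png 310 inner 223 331 277.0 outer 181 374 277.5
w4.png 330 inner 219 336 277.5 outer 111 444 277.5
w4.png 350 inner 213 342 277.5 outer 91 464 277.5
```

Run:
```python
from h import *
g=cv2.imread('pics/w7.png')[120:380,170:390]
g=cv2.convertScaleAbs(g,alpha=1.6,beta=30)
cv2.imwrite('pics/w7c.png',cv2.resize(g,None,fx=2.3,fy=2.3,interpolation=cv2.INTER_CUBIC))
```

```text
(no output)
```

View pics/w7c.png

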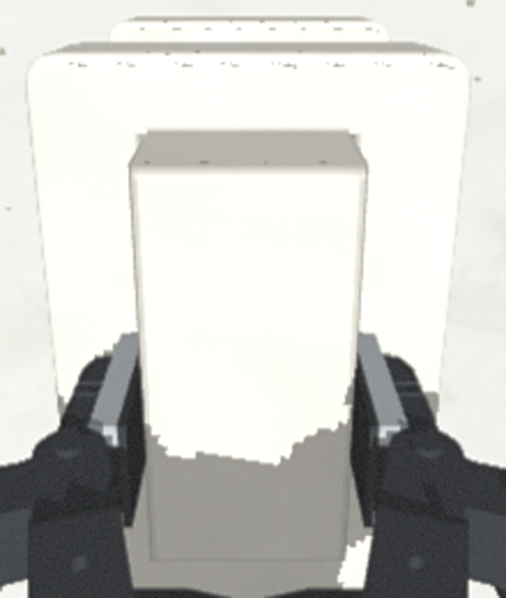

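The rib sits squarely between the pads (crop edges 133/367, pads symmetric), with the bottom half's back end peeking out behind at crop (110–385, 20–40). I'll compare the two back ends within this one image.

Run:
```python
from inhand import *
w=np.load('w7.npz');c=arm.calibration('wrist');c['extrinsics']=w['E']
t=np.array([.59233,-.03119,.13482]);Rm=R.from_quat([.772497,-.635018,0,0]).as_matrix()
P=pts(w['d'],c);T=((P-t)@Rm)*1000
m=(P[...,2]>.03)&(P[...,2]<.041)&(abs(T[...,0])<60)&(T[...,1]<-40)&(T[...,1]>-90)
A=T[m];print(len(A),A[:,0].min(),A[:,0].max(),np.percentile(A[:,0],[.5,99.5]),[np.percentile(A[abs(A[:,0]-x)<6][:,1],[1,99]).round(1) for x in (-30,0,30)])
vs,us=np.where(m);print(us.min(),us.max(),vs.min(),vs.max())
vs,us=np.where((T[...,2]>0)&(T[...,2]<12)&(abs(T[...,0])<60)&(T[...,1]<-40));print('slab px',us.min(),us.max())
g=cv2.cvtColor(w['p'],cv2.COLOR_RGB2GRAY).astype(int)
for v in (130,132,150,160,180,200,220): 
    e=np.diff(cv2.GaussianBlur(g.astype(np.float32),(1,3),0)[v]);L=170+np.argsort(-abs(e[170:240]))[:3];Q=310+np.argsort(-abs(e[310:390]))[:3];print(v,L,Q)
b=np.array([.5886,-.0329,.036])+.075*np.array([.9813,.1925,0]);print('expected bottom back in tool',((b-t)@Rm*1000).round(1),'centre',((np.array([.5886,-.0329,.036])-t)@Rm*1000).round(1))
```

```text
1089 -44.96148687249879 49.629758355625995 [-44.19275174  48.36524485] [array([-70.8, -64.8]), array([-70.8, -64.7]), array([-71.2, -64.7])]
217 339 128 137
slab px 181 374
130 [220 224 225] [310 312 333]
132 [232 230 219] [331 314 328]
150 [182 183 184] [367 364 372]
160 [181 180 182] [373 372 374]
180 [183 229 228] [324 325 326]
200 [225 229 185] [329 325 369]
220 [226 230 187] [328 324 367]
expected bottom back in tool [  1.  -71.   98.8] centre [ 1.   4.  98.8]
```

```bash
python3 -m crank '[[1,0.7,-1.1,6,0,0,0],[1,0.7,-1.1,13,0,0,0],[1,0.7,-1.1,20,0,0,0],[1,0.7,-1.1,27,0,0,0],[1,0.7,-1.1,34,0,0,0],[1,0.7,-1.1,40,0,0,0],[1,0.7,-1.1,44,0,0,0],[1,0.7,-1.1,45,0,0,0],[1,0.7,-1.1,45,0,0,0],[1,0.7,-1.1,45,0,0,0]]'
python3 -m crank '[[1,0,0,0.5,0,0,0],[1,0,0,1,0,0,0],[1,0,0,1.5,0,0,0],[1,0,0,2,0,0,0],[1,0,0,2.5,0,0,0],[1,0,0,3,0,0,0],[1,0,0,3.5,0,0,0],[1,0,0,4,0,0,0],[1,0,0,4.5,0,0,0],[1,0,0,5,0,0,0]]'
```

```text
clock: 13.1
ee_pos: [0.5938, -0.0317, 0.0901]
eef_rot: [-0.0, 0.773, -0.635, 0.0]
force: [-0.2, -0.1, -4.8]
opening: 0.5
clock: 13.93
ee_pos: [0.5936, -0.0316, 0.0847]
eef_rot: [0.0, 0.773, -0.635, -0.0]
force: [-0.5, -1.0, -3.8]
opening: 0.499
```

```bash
python3 -m crank '[[1,0,0,0.5,0,0,0],[1,0,0,1,0,0,0],[1,0,0,1.5,0,0,0],[1,0,0,2,0,0,0],[1,0,0,2.5,0,0,0],[1,0,0,3,0,0,0],[1,0,0,3.5,0,0,0],[1,0,0,4,0,0,0],[1,0,0,4.5,0,0,0],[1,0,0,4.5,0,0,0]]'
```

```text
clock: 14.77
ee_pos: [0.5935, -0.0316, 0.0801]
eef_rot: [0.0, 0.773, -0.635, -0.0]
force: [0.5, 0.7, -3.9]
opening: 0.501
```

Already 5 mm past the dowel tips with no contact force, so continue.

```bash
python3 -m crank '[[1,0,0,1,0,0,0],[1,0,0,2,0,0,0],[1,0,0,3,0,0,0],[1,0,0,4,0,0,0],[1,0,0,4.5,0,0,0],[1,0,0,5,0,0,0],[1,0,0,5.5,0,0,0],[1,0,0,6,0,0,0],[1,0,0,6,0,0,0],[1,0,0,6,0,0,0]]'
```

```text
clock: 15.6
ee_pos: [0.5936, -0.0316, 0.0743]
eef_rot: [-0.0, 0.773, -0.635, 0.0]
force: [-0.1, 0.7, -4.1]
opening: 0.503
```

```bash
python3 -m crank '[[1,0,0,0.3,0,0,0],[1,0,0,0.6,0,0,0],[1,0,0,0.9,0,0,0],[1,0,0,1.2,0,0,0],[1,0,0,1.5,0,0,0],[1,0,0,1.7,0,0,0],[1,0,0,1.9,0,0,0],[1,0,0,2.1,0,0,0],[1,0,0,2.1,0,0,0],[1,0,0,2.1,0,0,0]]'
```

```text
clock: 16.43
ee_pos: [0.5936, -0.0316, 0.0724]
eef_rot: [-0.0, 0.773, -0.635, 0.0]
force: [-1.0, 1.1, -0.7]
opening: 0.499
```

```bash
python3 -m crank '[[1,0,0,0.1,0,0,0],[1,0,0,0.2,0,0,0],[1,0,0,0.3,0,0,0],[1,0,0,0.4,0,0,0],[1,0,0,0.5,0,0,0],[1,0,0,0.5,0,0,0],[1,0,0,0.5,0,0,0],[1,0,0,0.5,0,0,0],[1,0,0,0.5,0,0,0],[1,0,0,0.5,0,0,0]]'
```

```text
clock: 17.27
ee_pos: [0.5936, -0.0316, 0.0724]
eef_rot: [0.0, 0.773, -0.635, -0.0]
force: [-5.7, 2.2, 6.1]
opening: 0.502
```

```bash
python3 -m crank '[[1,0,0,0.1,0,0,0],[1,0,0,0.2,0,0,0],[1,0,0,0.3,0,0,0],[1,0,0,0.4,0,0,0],[1,0,0,0.5,0,0,0],[1,0,0,0.6,0,0,0],[1,0,0,0.65,0,0,0],[1,0,0,0.65,0,0,0],[1,0,0,0.65,0,0,0],[1,0,0,0.65,0,0,0]]'
python3 - <<'E'
from inhand import *
s=arm.sense();print(s['ee_pos'],s['eef_rot'],s['force'],s['moment'])
p,d,c=cap('wrist','w8.png')
inhand(d,c,s['ee_pos'],s['eef_rot'])
print('slab',rect(d,c,.06,.072,.066,(.589,-.033),.12))
a=cap('side')[0][185:285,240:380];b=cap('scene')[0][170:270,250:390]
cv2.imwrite('pics/shut.png',np.hstack([cv2.resize(x,(400,286),interpolation=cv2.INTER_CUBIC) for x in (a,b)])[:,:,::-1])
E
```

```text
clock: 18.1
ee_pos: [0.5936, -0.0316, 0.0724]
eef_rot: [0.0, 0.773, -0.635, -0.0]
force: [-7.3, 1.3, 8.8]
opening: 0.498
[ 0.59360577 -0.03159286  0.07237903] [ 2.05745586e-04  7.72579800e-01 -6.34917609e-01 -2.02449858e-04] [-7.31430549  1.32776688  8.78879354] [ 0.10188424  1.14154074 -0.05732413]
slab 12784 plane [-7.0000e-04 -2.1000e-03  6.8809e+00] z 7.0
  y -70 x [-44.7  48.2]
  y -60 x [-45.4  48.9]
  y -50 x [-45.6  49. ]
  y -40 x [-45.7  49.1]
  y -30 x [-45.8  49.1]
  y -20 x [-45.8  48.9]
  x -40 ymin -69.5
  x -20 ymin -69.8
  x 0 ymin -69.8
  x 20 ymin -69.7
  x 40 ymin -69.6
rib 8461 plane [-1.00000e-03 -3.03000e-02 -2.17848e+01] z -20.9
  y -60 x [-19.7  23.2]
  y -50 x [-19.9  23.2]
  y -40 x [-19.8  23.3]
  y -30 x [-19.8  23.1]
  y -20 x [-19.8  23.2]
  x -15 ymin -52.8
  x -5 ymin -52.7
  x 5 ymin -52.7
  x 15 ymin -52.7
slab (array([619.6, -28.2,  94.4,  87.6, -78.9]), np.float64(0.0653))
```

View pics/shut.png

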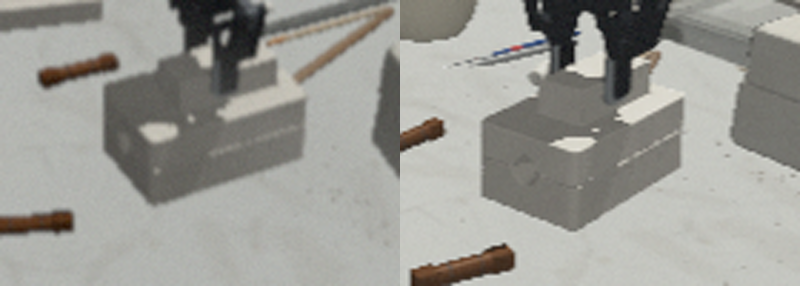

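The joint is shut flush all round with the gates aligned: side crop (155,130), scene crop (525,170). Increase the push a little.

```bash
python3 -m crank '[[1,0,0,0.1,0,0,0],[1,0,0,0.2,0,0,0],[1,0,0,0.3,0,0,0],[1,0,0,0.4,0,0,0],[1,0,0,0.5,0,0,0],[1,0,0,0.5,0,0,0],[1,0,0,0.5,0,0,0],[1,0,0,0.5,0,0,0],[1,0,0,0.5,0,0,0],[1,0,0,0.5,0,0,0]]'
```

```text
clock: 19.08
ee_pos: [0.5936, -0.0316, 0.0724]
eef_rot: [0.0, 0.773, -0.635, -0.0]
force: [-10.5, 1.4, 13.0]
opening: 0.503
```

```bash
python3 -m crank '[[1,0,0.1,0.05,0,0,0],[1,0,0.2,0.1,0,0,0],[1,0,0.3,0.15,0,0,0],[1,0,0.4,0.2,0,0,0],[1,0,0.5,0.2,0,0,0],[1,0,0.5,0.2,0,0,0],[1,0,0.5,0.2,0,0,0],[1,0,0.5,0.2,0,0,0],[1,0,0.5,0.2,0,0,0],[1,0,0.5,0.2,0,0,0]]'
```

```text
clock: 19.92
ee_pos: [0.5936, -0.0316, 0.0724]
eef_rot: [-0.0, 0.773, -0.635, 0.0]
force: [-7.6, 1.6, 12.2]
opening: 0.499
```

```bash
python3 -m crank '[[1,0,0.2,0.1,0,0,0],[1,0,0.3,0.2,0,0,0],[1,0,0.3,0.25,0,0,0],[1,0,0.3,0.25,0,0,0],[1,0,0.3,0.25,0,0,0],[1,0,0.3,0.25,0,0,0],[1,0,0.3,0.25,0,0,0],[1,0,0.3,0.25,0,0,0],[1,0,0.3,0.25,0,0,0],[1,0,0.3,0.25,0,0,0]]'
python3 - <<'E'
from h import *
F=[]
for _ in range(4): arm.capture('scene');F.append(arm.sense()['force'].round(1))
s=arm.sense();print(F,s['ee_pos'],s['opening'],s['clock'])
if np.mean(F,0)[2]>11: print(arm.job_done())
E
```

```text
clock: 20.75
ee_pos: [0.5937, -0.0316, 0.0724]
eef_rot: [-0.0, 0.773, -0.635, 0.0]
force: [-7.2, 2.9, 13.9]
opening: 0.499
[array([-7.2,  2.9, 13.2]), array([-8. ,  3.1, 13.4]), array([-7.4,  3.3, 12.3]), array([-6.8,  2.4, 12.7])] [ 0.59364641 -0.03161885  0.07239831] 0.500760759615604 20.95
the job is handed in; nothing more can be done
None
```

I laid the aluminium core in its seats, set the large top half down on the dowels gate over gate, and handed the job in at about 21 s with the gripper still holding it down. The hand-in reported no verdict.

- **Core:** before closing, the camera placed it about 2 mm from the seat centre. It was parallel to the seats within 0.5° and at the expected height.
- **Joint:** the top half went on without any catching force and stopped at the height worked out for fully shut. Its top face read 65.3 mm against 66 mm, and the camera reads about 0.7 mm low. The scene and side views show a flush joint with the gates lined up.
- **Push:** the wrist reads 12–14 N downward, steady. With the top half's weight of about 4 N, that puts an estimated 16–17 N on the joint.

**Off target or in disagreement:**
- A sideways force of about 7 N along x remained at the end, down from 10.5 N after I eased it.
- The wrist camera showed the held top half about 1.6 mm off the tool centre, although the jaws looked symmetric. I aligned the two halves against each other in one image instead.
- I did not re-check the small mould half or the mug after the start, but the arm stayed well away from both.

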